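Dock the spice caddy behind its drop catch

ROBOT

A 6-joint arm with a two-finger parallel gripper is mounted at the origin on the work surface. World frame = base frame: x ahead of the robot, y to its left, z up, the work surface at z = 0. Lengths are in mm, angles in rad, forces in N, time in s.
With the tool pointing down it reaches from about 250 to 775 mm from the base axis. Payload 4 kg.
Tool frame: the origin (TCP) lies midway between the tips of the shut fingers; the grasp point (between the pads) lies 19 mm behind it; z points along the fingers, y is the line along which they close (so a half turn about z gives the same grasp; the last joint's range is limited). The gripper opens to 85 mm and grips with 20 to 120 N. Pads are 22 mm wide; open, the fingers measure 114 mm over their backs; the gripper's body (76 mm by 85 mm) begins 54 mm behind the grasp point. The pads swing forward as they close: fully open they stand 13 mm farther back than shut.
Start: joints at [-1.45, 0.087, 1.371, -0, 1.684, -0.103], TCP at [122.061, -536.303, 208.241] pointing down, gripper open.
Joint ranges: [-3.1, 3.1], [-0.76, 2.03], [0.27, 2.55], [-1.08, 4.22], [0.17, 2.65], [-2.57, 2.57]. Speed limits (rad/s): [2.79, 2.79, 3.14, 3.14, 3.14, 3.14].

INTERFACE

Orientations are given as a unit quaternion [w, x, y, z].
In Python, from bench import status, optics, hand_in gives the robot as it stands. The module is installed in compiled form; this text tells all that it offers.
- The arm moves only by the tool step_arm, never from a script. Its argument "plan" is a list of rows, each an object with "delta_pos": the shift along the tool's x, y, z as a fraction of full scale, a list of three; "rot": the turn, a rotation vector about the tool's x, y, z as a fraction of full scale, a list of three. In form: [{"delta_pos": [x, y, z], "rot": [rx, ry, rz]}, ...]. A call has 1 to 12 rows; each row is the pose to reach, as a shift and turn from the pose commanded when the call began, along the tool's axes at that moment, turning the shorter way round; what a row does not reach only later rows make up. Full scale, the value 1, is 0.2 m for a shift and pi rad for a turn. A row lasts 1/10 s, in which the tool goes at most 50 mm and 8.59 degrees, less where a joint would pass 70% of its speed; a pose out of reach is approached as far as the arm can. A call with a number of a shift or a turn outside -1 to 1 is refused whole. A call with a gripper value outside its range is refused whole. "grip" is the opening, from 0 (shut) to 1 (fully open), set as the call begins (left out, the last holds). The fingers move at their own pace and stop on an object; the grip force is fixed at half the most. Time passes only in rows, so rows that repeat a pose let the fingers close. It gives the time, the measured TCP pose, the force, the opening and the grip force at its end, in the units of the state.
- status.read_state(): the state, without advancing time (a new reading comes with each control period).
- optics.capture(name): name is "scene" or "top" or "wrist"; returns a dict with "color" (384x512x3 uint8, red, green, blue), "K" (3x3 intrinsics, pixels), "k1" (the pictures are not rectified: a ray, as slopes to the right and down, at radius r is drawn at 1 + k1 r^2 times it, then the intrinsics apply), "rvec" (rotation vector, rad) and "tvec" (3), from world to camera coordinates, as OpenCV has them; the wrist camera has in their place "T_tool_cam" (4x4, takes a point from camera to tool coordinates, whose origin is the TCP and whose axes are the flange's). Camera axes: x right, y down, z forward; pixel columns grow to the right and rows downward; lengths in mm; the calibration is good to about 2 mm. A picture is of the moment at which its call begins: read the wrist's pose just before it. There is no depth.
- hand_in(): hands the job in; it is judged then, once.
Trained networks look in a picture, given as the dict that the camera call returned (one of the last four; its "shot" number tells which), for a name from the list of things; names that differ only in an ending like _2 or _b are one class to them, and where a whole thing is asked for, a point or a joint stands for the part that bears it (a point fixed in the world has none). Each returns a list of dicts, best first, with "p" (0 to 1); they miss things now and then, are a little off and sometimes report something else, mostly with a low value. They report only what shows in the picture. A call takes as long as a camera call. They do not tell look-alikes from the thing itself.
- optics.cut_out(picture, label): "mask" (384x512 bool, what is visible of it) and "bbox" ([left, top, right, bottom] in pixels, round what is visible of it).
- optics.mark_of(picture, label): "pixel" ([row, column] in pixels: a listed point, or the origin of a listed thing).
The state is a dict: "t": time; "joint_positions": joint angles; "qvel": joint speeds; "joint_efforts": joint torques, N m; "tcp_pos": TCP position; "orientation": TCP orientation; "wrist_force": force on the tool from outside, world axes, zero at the start; "wrist_torque": the same for the moment, N m; "finger_gap": finger opening in mm; "grasp_force": force on a finger pad.
Only numpy, scipy, OpenCV 4.12 (cv2) and the standard library are available. Lean on these libraries where they do the work, as an engineer would, in place of code of your own. Each camera call takes 0.05 s, during which the arm holds its last target. There are 200 camera calls.

TASK

Take the spice caddy by its upright handle and slide it along the worktop through the flared mouth of the white docking bay, so that the caddy's own leading edge lifts the hinged steel catch and the catch drops behind it, and seat it against the end stop with a push of 5 to 10 N. Then tug it back gently against the catch, also 5 to 10 N, to prove that it holds, and let go. The stop and catch are clamped at a depth you have to feel for: never load the bay or catch with more than 20 N, never touch the catch with the gripper, and leave the other things standing where they are.

Things in the scene. Friction and masses are not known exactly. Their poses are not given: they have to be found in the camera images.
- caddy_handle (a point): Handle of the loose pale wooden spice caddy (0.3 to 0.6 kg): an upright post 16 mm thick (x) and 20 mm wide (y), rising from the caddy's middle to 104 mm above its underside; grip it from above, across the 16 mm. This point: on its axis, 88 mm above the underside. Axes: x towards the end that enters the bay first, y towards the bare side of the caddy's top, z up.
- caddy_base (a point): Centre of the caddy's wooden block, 140 (x) x 110 (y) x 28 mm high; 14 mm above its underside, right below the handle point, same axes. Three small spice jars fixed to it, 29 mm wide, tops 58 mm above the underside, stand in a row along x at y = -30 mm; the +y half of the top is bare.
- bay: White docking bay fixed to the worktop, with no floor: the caddy slides on the worktop. Origin at worktop level on its middle line; x inward from mouth to end, y to the catch's side, z up; the caddy goes in with its axes parallel to these and y = 0. Inner faces of the guides at y = +-57.5 mm (2.5 mm play each side), 41 mm high, from x = -115 to +100 mm. All of it stays below 60 mm height.
- bay_end (a point): Middle of the bay's fixed end rail, 20 mm up, at x = +100 mm in the bay. In front of it stands the movable white end stop, clamped at a depth that is not measured: its face is between x = +58 and +87 mm, so the caddy is home with its middle between x = -12 and +17 mm: feel for it. Lips on the guides (underside 35 mm up, inward to y = +-48 mm) from x = -100 mm keep the caddy from being put in from above.
- bay_mouth (a point): Middle of the mouth at worktop level, x = -156 mm in the bay; flared wings start there about 150 mm apart and close to 115 mm apart at x = -115 mm. Outside the +y guide a clamped steel slide carries the end stop and a hinge post 50 mm high at y = +92 mm, x = -138 mm (12 mm more or less, as clamped), with a 6 mm pin 42 mm up, reaching in to y = +22 mm.
- catch (a joint): Angle (rad) of the steel gravity catch on that pin: 0 = down, growing as it is lifted, about 0.24 while riding on the caddy's top. Free hinge, 0.12 kg, y = +26 to +46 mm. Its arm reaches 60 mm inward; the caddy's leading edge meets its slope near caddy x = -180 mm. It drops behind the caddy 2 to 8 mm before the end stop; back from the stop the caddy has 8 to 13 mm play until it bears on the tooth.
- jam_jar: Bystander: amber jam jar 66 mm wide, 85 mm high; origin under its centre. Leave alone.
- tin: Bystander: food tin 72 mm wide, 105 mm high; origin under its centre. Leave alone.
- relish_jar: Bystander: green jar with black cap, 68 mm wide, 75 mm high; origin under its centre. Leave alone.
- bowl: Bystander: white bowl 120 mm wide, 60 mm high; origin under its centre. Leave alone.
- spoon: Bystander: steel spoon with a wooden handle, 180 mm long, lying flat. Leave alone.
- mug: Bystander: white mug 80 mm wide, 90 mm high; origin under its centre. Leave alone.
- jar_ring: Bystander: steel jar ring 70 mm wide, 12 mm high, lying flat. Leave alone.
Things that resemble listed ones, but are neither listed nor needed, are in the scene too. Leave any purple look-alike of the part that bears caddy_handle alone.

How it is judged (in metres and radians):
On the way, in this order (a step that is already met when the one before it is completed fails the run):
1. in the mouth of the bay, the caddy's own edge has lifted the catch (value of joint catch above 0.12 rad and contact force between caddy and catch above 0.02 N and x of caddy_base in the frame of bay above -0.2 m), for 0.1 s.
2. the catch has dropped behind the caddy and the caddy is pressed against the end stop with more than 3 N (value of joint catch below 0.05 rad and x of caddy_base in the frame of bay above -0.026 m and contact force between caddy and stop above 3 N), for 0.1 s.
3. the caddy is tugged back against the dropped catch with more than 3 N (value of joint catch below 0.05 rad and contact force between caddy and catch above 3 N and x of caddy_base in the frame of bay above -0.03 m), for 0.1 s.
At the end, for the whole second after the job is handed in: The caddy stands level (within 0.06 rad) and at rest in the bay between end stop and catch (its middle between x = -30 and +21 mm and within 6 mm of the bay's middle line), with the catch hanging down (under 0.05 rad) behind its rear edge (x of caddy_base in the frame of bay between -0.03 and 0.021 m and y of caddy_base in the frame of bay between -0.006 and 0.006 m and value of joint catch below 0.05 rad and angle between caddy_base's own z axis and vertical below 0.06 rad and linear speed of caddy below 0.01 m/s); the robot touches nothing.
It fails at once if the caddy is forced against the bay, its stop or its catch with more than 20 N (contact force between caddy and bay above 20 N or contact force between caddy and stop above 20 N or contact force between caddy and catch above 20 N).
It fails at once if the robot touches the catch (contact force between any of the fingers, the arm and catch above 0.5 N).
It fails at once if another thing is shoved more than 30 mm or tipped (distance of any of jam_jar, tin, relish_jar, bowl, spoon, mug, jar_ring from where it was at the start of the episode above 0.03 m or angle between any of jam_jar, tin, relish_jar, mug, bowl's own z axis and vertical above 0.5 rad).
It also fails if it takes over 70 s, if anything falls off the work surface, if the arm or the gripper's body presses on something with over 40 N, if the wrist force passes 120 N, or if a joint passes its speed limit or range.

## Working session

There is one attempt and no reset: what is moved stays moved. The work goes in short steps, Python scripts to look and compute and a tool call to move; the robot and the scene stay as the last step left them, time stands still between calls to the robot, and variables do not carry over. Pictures are saved under pics/ and viewed, at most 10 in all, crops included, and the job is handed in when it is done.

Besides the shell and the picture viewer there is one more tool, called as name([rows], argument=value, ...), one row to a line, values as JSON. step_arm: Moves the arm, as the interface text tells. Its arguments: {"type":"object","properties":{"plan":{"type":"array"},"grip":{"type":"number"}},"required":["plan"]}

```bash
mkdir -p pics; cat > h.py <<'E'
import numpy as np, cv2
from bench import status, optics, hand_in
from scipy.spatial.transform import Rotation as R
def rays(pic, px, T=None):
    """px [row,col] -> origin, dirs world"""
    px=np.atleast_2d(np.array(px,float))[:,::-1]
    d=np.array([pic.get('k1',0),0,0,0,0],float)
    u=cv2.undistortPoints(px.reshape(-1,1,2),np.array(pic['K'],float),d).reshape(-1,2)
    v=np.c_[u,np.ones(len(u))]
    if T is None:
        Rm=cv2.Rodrigues(np.array(pic['rvec'],float))[0]; t=np.array(pic['tvec'],float).ravel()
        return -Rm.T@t, v@Rm
    return T[:3,3], v@T[:3,:3].T
def wristT(pic,s):
    q=s['orientation']; T=np.eye(4); T[:3,:3]=R.from_quat([q[1],q[2],q[3],q[0]]).as_matrix(); T[:3,3]=s['tcp_pos']
    return T@np.array(pic['T_tool_cam'])
def onplane(pic,px,z,T=None):
    o,d=rays(pic,px,T); return o+d*((z-o[2])/d[:,2])[:,None]
def project(pic,P,T=None):
    P=np.atleast_2d(np.array(P,float)); 
    if T is None: rv,tv=np.array(pic['rvec'],float),np.array(pic['tvec'],float)
    else:
        Ti=np.linalg.inv(T); rv=cv2.Rodrigues(Ti[:3,:3])[0]; tv=Ti[:3,3]
    return cv2.projectPoints(P,rv,tv,np.array(pic['K'],float),np.array([pic['k1'],0,0,0,0.]))[0].reshape(-1,2)[:,::-1]
E
cat > a.py <<'E'
from h import *
s=status.read_state(); print(s)
ps={}
hts=dict(caddy_handle=88,caddy_base=14,bay=0,bay_end=20,bay_mouth=0,catch=42,jam_jar=0,tin=0,relish_jar=0,bowl=0,spoon=0,mug=0,jar_ring=0)
for n in ['scene','top']:
    p=optics.capture(n); cv2.imwrite(f'pics/{n}.png',cv2.resize(p['color'][:,:,::-1],(800,600),interpolation=cv2.INTER_CUBIC))
    for k,z in hts.items():
        for m in optics.mark_of(p,k)[:3]:
            if m['p']>.2: print(n,k,round(m['p'],2),np.round(m['pixel'],1),np.round(onplane(p,m['pixel'],z)[0],1))
E
python3 a.py
```

```text
{'t': 0.0, 'joint_positions': array([-1.45010835e+00,  8.79675104e-02,  1.37228702e+00,  1.49278544e-07,
        1.68358039e+00, -1.03110927e-01]), 'qvel': array([ 0.00030938,  0.00082664,  0.00026474,  0.00011294, -0.00158235,
       -0.00072752]), 'joint_efforts': array([ 5.11515191e-04, -3.51869881e+01, -3.13269746e+01, -1.57064642e-04,
        1.09788246e-02, -2.46700392e-05]), 'tcp_pos': array([ 121.98730981, -535.73499626,  207.01571605]), 'orientation': array([-1.12108784e-03,  9.93745161e-01,  1.11666013e-01, -9.77878585e-06]), 'wrist_force': array([-0.04005641, -0.49530706, -0.21903003]), 'wrist_torque': array([-0.00253536,  0.00425622, -0.02813096]), 'grasp_force': 0.0, 'finger_gap': 85.21729815394204}
scene caddy_handle 0.79 [257.5 173.6] [ 536.2 -305.8   88. ]
scene caddy_base 0.82 [255.6 106.9] [ 326.3 -355.2   14. ]
scene bay 0.61 [188.6 284.8] [597.  185.3   0. ]
scene bay_end 0.64 [167.3 297.9] [589.9 296.   20. ]
scene bay_mouth 0.45 [223.6 165.3] [ 366. -164.    0.]Traceback (most recent call last):
  File "a.py", line 8, in <module>
    for m in optics.mark_of(p,k)[:3]:
             ~~~~~~~~~~~~~~^^^^^
ValueError: it knows: bay, bay_end, bay_mouth, bowl, caddy_base, caddy_handle, jam_jar, jar_ring, mug, relish_jar, spoon, tin
```

```bash
sed -i 's/catch=42,//; s/^s=.*$//' a.py; python3 a.py
```

```text
scene caddy_handle 0.7 [235.6 100.8] [ 322.9 -350.9   88. ]
scene caddy_handle 0.65 [260.1 171.4] [ 537.2 -315.2   88. ]
scene caddy_base 0.92 [277.7 174.8] [ 535.  -313.2   14. ]
scene caddy_base 0.79 [257. 106.] [ 328.1 -360.1   14. ]
scene bay 0.95 [189.5 285.3] [600.7 181.9   0. ]
scene bay_end 0.93 [167.4 296.4] [585.6 292.5  20. ]
scene bay_end 0.26 [223.4 165.7] [ 382.5 -176.7   20. ]
scene jam_jar 0.88 [234.6 315.7] [779.3  42.    0. ]
scene tin 0.72 [271.7 288.6] [ 775.3 -125.6   -0. ]
scene relish_jar 0.67 [304.7 255.8] [ 753.7 -261.7    0. ]
scene bowl 0.76 [161.6 328.9] [661.5 417.6   0. ]
scene bowl 0.69 [275.6 176. ] [ 524.6 -298.8    0. ]
scene bowl 0.65 [271.7 289.3] [ 776.9 -124.6    0. ]
scene spoon 0.61 [194.1 197.5] [361.8   0.8   0. ]
scene mug 0.71 [275.5 176. ] [ 524.4 -298.6    0. ]
scene mug 0.69 [142.2 267.8] [398.6 410.    0. ]
scene jar_ring 0.72 [225.6 164.9] [ 370.9 -171.3    0. ]
top caddy_handle 0.96 [188.3 390.7] [ 538.  -313.3   88. ]
top caddy_handle 0.82 [266.7 411. ] [ 320.7 -356.    88. ]
top caddy_base 0.92 [197.7 382.4] [ 521.  -308.9   14. ]
top caddy_base 0.74 [262.4 400.2] [ 331.6 -349.8   14. ]
top bay_end 0.97 [177.4 181.1] [590.4 285.8  20. ]
top jam_jar 0.96 [119.8 264.7] [768.9  34.4   0. ]
top tin 0.6 [117.2 318.7] [ 774.3 -131.1    0. ]
top relish_jar 0.85 [125.3 353.7] [ 746.9 -237.     0. ]
top relish_jar 0.62 [250.1 330.9] [ 369.8 -153.3    0. ]
top bowl 0.97 [161.5 141.1] [644.5 409.8   0. ]
top bowl 0.22 [192.3 389.5] [ 538.7 -334.7    0. ]
top spoon 0.94 [253.4 282.7] [362.3 -11.3   0. ]
top spoon 0.53 [246.4 136.2] [390.1 419.2   0. ]
top mug 0.94 [243.3 139.6] [399.  409.4   0. ]
top jar_ring 0.55 [190.4 389.6] [ 544.4 -335.3    0. ]
top jar_ring 0.46 [250.2 329.1] [ 369.6 -148.     0. ]
```

View pics/scene.png

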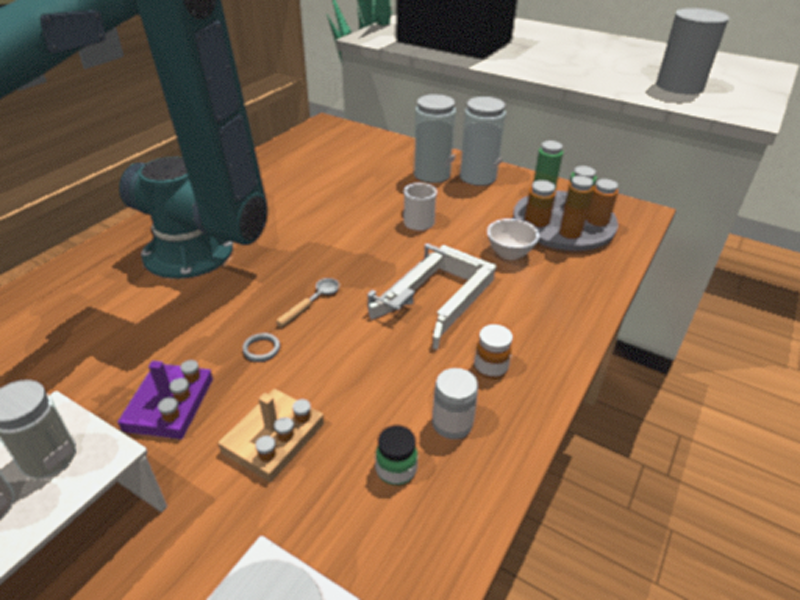

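View pics/top.png

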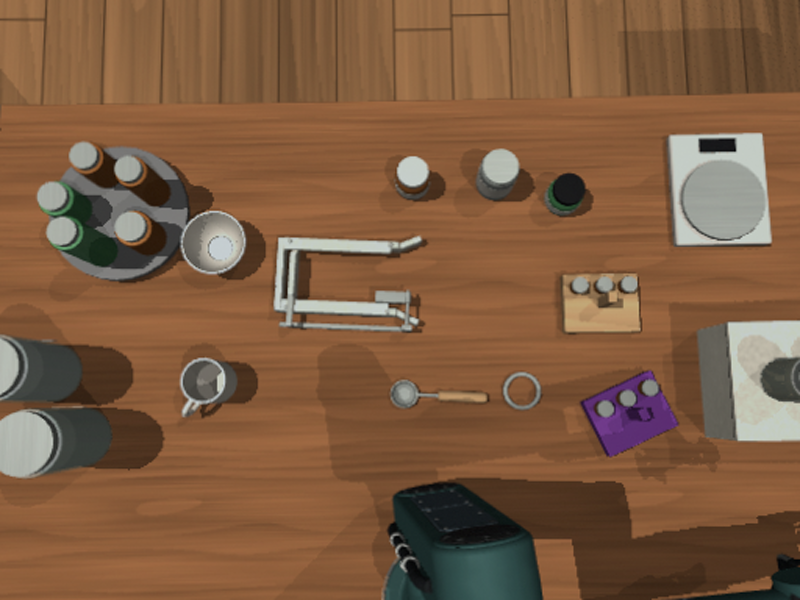

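The pale wooden caddy is at about (270,430) in the scene picture (800 px scale) and (600,302) in the top picture. It has a bare side and three jars. The purple look-alike is at (165,400) and (630,413), and I'll leave it alone. I'm moving over the wooden one for an enlarged wrist view.

step_arm([
  {"delta_pos": [0, 0, -0.25], "rot": [0, 0, 0.0]},
  {"delta_pos": [0, 0, -0.5], "rot": [0, 0, 0.03]},
  {"delta_pos": [0.2, -0.05, -0.6], "rot": [0, 0, 0.07]},
  {"delta_pos": [0.4, -0.1, -0.6], "rot": [0, 0, 0.07]},
  {"delta_pos": [0.6, -0.15, -0.6], "rot": [0, 0, 0.07]},
  {"delta_pos": [0.8, -0.2, -0.6], "rot": [0, 0, 0.07]},
  {"delta_pos": [0.8, -0.2, -0.6], "rot": [0, 0, 0.07]},
], grip=1)

```text
t: 2.3
tcp_pos: [273.1, -459.4, 328.6]
orientation: [-0.0, 1.0, 0.005, 0.001]
wrist_force: [0.5, -0.2, -0.7]
finger_gap: 85.5
grasp_force: 0.0
```

step_arm([
  {"delta_pos": [0.2, -0.14, 0], "rot": [0, 0, 0]},
  {"delta_pos": [0.4, -0.28, 0], "rot": [0, 0, 0]},
  {"delta_pos": [0.6, -0.42, 0], "rot": [0, 0, 0]},
  {"delta_pos": [0.8, -0.56, 0], "rot": [0, 0, 0]},
  {"delta_pos": [0.95, -0.7, 0], "rot": [0, 0, 0]},
  {"delta_pos": [0.95, -0.7, 0], "rot": [0, 0, 0]},
  {"delta_pos": [0.95, -0.7, 0], "rot": [0, 0, 0]},
])

```text
t: 3.0
tcp_pos: [458.8, -320.9, 328.0]
orientation: [0.0, 1.0, 0.003, -0.0]
wrist_force: [0.2, -0.2, -0.3]
finger_gap: 85.3
grasp_force: 0.0
```

```bash
cat > w.py <<'E'
from h import *
import sys,pickle
s=status.read_state(); p=optics.capture('wrist'); T=wristT(p,s); n=sys.argv[1]
pickle.dump((p,T),open(n+'.pkl','wb'))
print(s['tcp_pos'],T.round(3),p['K'],p['k1'])
cv2.imwrite(f'pics/{n}.png',cv2.resize(p['color'][:,:,::-1],(800,600),interpolation=cv2.INTER_CUBIC))
hts=dict(caddy_handle=88,caddy_base=14,bay=0,bay_end=20,bay_mouth=0)
for k in sys.argv[2:]:
    for m in optics.mark_of(p,k)[:3]:
        if m['p']>.2: print(k,round(m['p'],2),np.round(m['pixel'],1),np.round(onplane(p,m['pixel'],hts[k],T)[0],1))
E
python3 w.py w1 caddy_handle caddy_base
```

```text
[ 458.80645158 -320.91081233  328.02026689] [[ 5.00000e-03 -9.56000e-01 -2.92000e-01  5.32611e+02]
 [-1.00000e+00 -4.00000e-03 -2.00000e-03 -3.20303e+02]
 [ 1.00000e-03  2.92000e-01 -9.56000e-01  4.93508e+02]
 [ 0.00000e+00  0.00000e+00  0.00000e+00  1.00000e+00]] [[301.50092197   0.         254.46337225]
 [  0.         301.50092197 191.9947101 ]
 [  0.           0.           1.        ]] 0.017586611302372553
caddy_handle 0.96 [245.7 273.7] [ 325.4 -350.2   88. ]
caddy_handle 0.73 [ 98.2 242.9] [ 534.4 -305.8   88. ]
caddy_handle 0.37 [ 97.1 252.6] [ 535.8 -318.2   88. ]
caddy_base 0.98 [102.6 250.3] [ 528.4 -314.4   14. ]
caddy_base 0.65 [222.7 272.3] [ 331.2 -352.2   14. ]
```

View pics/w1.png

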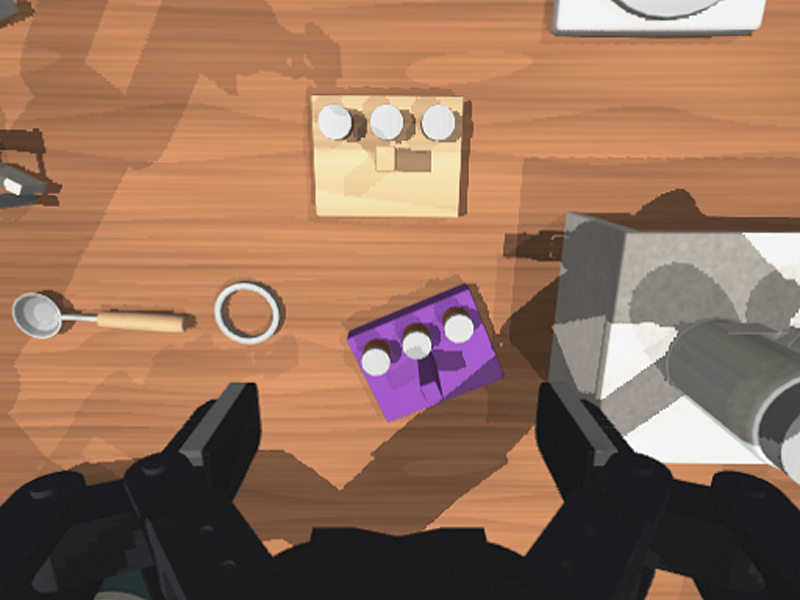

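The crop shows the pale wooden caddy at (388,155), with three white-capped jars, bare lower half and post at (386,158). The purple look-alike is at (425,350) and stays alone.

```bash
cat > c.py <<'E'
from h import *
import pickle
p,T=pickle.load(open('w1.pkl','rb'))
hsv=cv2.cvtColor(p['color'],cv2.COLOR_RGB2HSV)
sub=p['color'][62:138,200:300]; 
for rc in [(75,205),(130,205),(125,230),(100,210),(115,290),(140,250),(85,195),(101,246),(101,262)]: print(rc,p['color'][rc],hsv[rc])
E
python3 c.py; python3 - <<'E'
import sys; sys.path.insert(0,'.')
import os; os.chdir('.')
from h import *
p=optics.capture('wrist'); s=status.read_state(); T=wristT(p,s)
for m in optics.cut_out(p,'caddy_base')[:2]:
    mk=m['mask'].astype(np.uint8); c=max(cv2.findContours(mk,0,2)[0],key=cv2.contourArea).reshape(-1,2)
    W=onplane(p,c[:,::-1],28,T)[:,:2].astype(np.float32)
    print(m['p'],m['bbox'],cv2.minAreaRect(W), cv2.minAreaRect(onplane(p,c[:,::-1],0,T)[:,:2].astype(np.float32)))
    # edges
    for a,b,nm in [(0,1,'x'),(1,0,'y')]: print(nm,[np.percentile(W[:,a],q).round(1) for q in (1,10,90,99)])
E
```

```text
(75, 205) [236 238 237] [ 75   2 238]
(130, 205) [243 226 177] [ 22  69 243]
(125, 230) [234 199 151] [ 17  90 234]
(100, 210) [243 228 178] [ 23  68 243]
(115, 290) [243 222 172] [ 21  75 243]
(140, 250) [200 136  96] [ 12 133 200]
(85, 195) [188 129  91] [ 12 132 188]
(101, 246) [242 218 166] [ 21  80 242]
(101, 262) [175 141 108] [ 15  98 175]
0.97 [203.5, 58.4, 295.8, 139.7] ((531.262939453125, -310.75164794921875), (110.96717834472656, 140.24090576171875), 0.06337307393550873) ((531.2608032226562, -310.08135986328125), (117.63623809814453, 148.66928100585938), 0.06337138265371323)
x [np.float32(475.7), np.float32(477.2), np.float32(585.4), np.float32(586.8)]
y [np.float32(-380.8), np.float32(-379.9), np.float32(-241.5), np.float32(-240.7)]
0.87 [220.7, 179.9, 320.5, 272.8] ((329.44207763671875, -351.0141296386719), (118.26226043701172, 140.97474670410156), 23.751604080200195) ((317.31060791015625, -352.7635803222656), (125.36971282958984, 149.4471893310547), 23.751596450805664)
x [np.float32(250.5), np.float32(264.2), np.float32(396.1), np.float32(406.1)]
y [np.float32(-433.6), np.float32(-421.5), np.float32(-279.8), np.float32(-270.1)]
```

step_arm([
  {"delta_pos": [0.06, -0.25, 0], "rot": [0, 0, 0]},
  {"delta_pos": [0.12, -0.5, 0], "rot": [0, 0, 0]},
  {"delta_pos": [0.18, -0.75, 0], "rot": [0, 0, 0]},
  {"delta_pos": [0.25, -1.0, 0], "rot": [0, 0, 0]},
  {"delta_pos": [0.25, -1.0, 0], "rot": [0, 0, 0]},
])

```text
t: 3.75
tcp_pos: [508.3, -116.9, 328.8]
orientation: [-0.001, 1.0, 0.005, 0.001]
wrist_force: [0.1, -0.5, -0.2]
finger_gap: 85.3
grasp_force: 0.0
```

step_arm([
  {"delta_pos": [0, -0.25, 0], "rot": [0, 0, 0]},
  {"delta_pos": [0, -0.5, 0], "rot": [0, 0, 0]},
  {"delta_pos": [0, -0.75, 0], "rot": [0, 0, 0]},
  {"delta_pos": [0, -1.0, 0], "rot": [0, 0, 0]},
  {"delta_pos": [0, -1.0, 0], "rot": [0, 0, 0]},
  {"delta_pos": [0, -1.0, 0], "rot": [0, 0, 0]},
  {"delta_pos": [0, -1.0, 0], "rot": [0, 0, 0]},
])

```text
t: 4.45
tcp_pos: [507.3, 77.3, 328.2]
orientation: [0.0, 1.0, 0.001, 0.0]
wrist_force: [0.3, -0.3, 0.2]
finger_gap: 85.4
grasp_force: 0.0
```

```bash
python3 w.py w2 bay bay_end bay_mouth; python3 - <<'E'
import pickle,cv2
p,T=pickle.load(open('w2.pkl','rb'))
E
```

```text
[507.30222831  77.34894367 328.1841672 ] [[ 1.00000e-03 -9.57000e-01 -2.91000e-01  5.80962e+02]
 [-1.00000e+00 -0.00000e+00 -1.00000e-03  7.77450e+01]
 [ 1.00000e-03  2.91000e-01 -9.57000e-01  4.93738e+02]
 [ 0.00000e+00  0.00000e+00  0.00000e+00  1.00000e+00]] [[301.50092197   0.         254.46337225]
 [  0.         301.50092197 191.9947101 ]
 [  0.           0.           1.        ]] 0.017586611302372553
bay_end 0.91 [ 88.8 113.3] [596.2 285.9  20. ]
bay_end 0.71 [210.6  57. ] [404.4 404.8  20. ]
bay_end 0.67 [50.2 29.4] [647.  396.5  20. ]
```

View pics/w2.png

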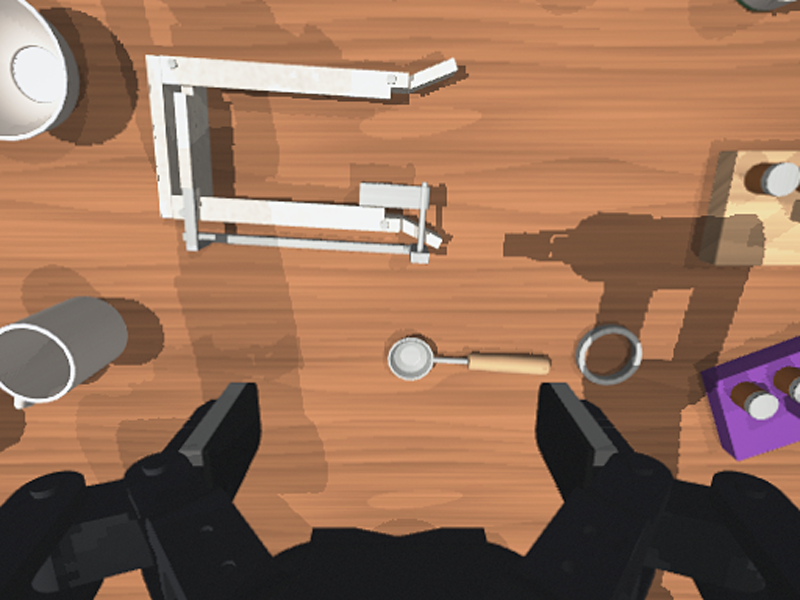

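The picture shows the bay with its end rail at (160,135), upper guide (150,55)–(410,95), lower guide (165,205)–(400,230), catch plate at (390,193), hinge pin at (425,215) and open mouth at right. The bay is turned a few degrees. I'll fit its pose with an enlarged crop.

```bash
cat > b.py <<'E'
from h import *
import pickle
p,T=pickle.load(open('w2.pkl','rb'))
c=p['color'][25:175,88:308]; k=3.6
cv2.imwrite('pics/bay.png',cv2.resize(c[:,:,::-1],None,fx=k,fy=k,interpolation=cv2.INTER_CUBIC))
E
python3 b.py
```

```text
(no output)
```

View pics/bay.png

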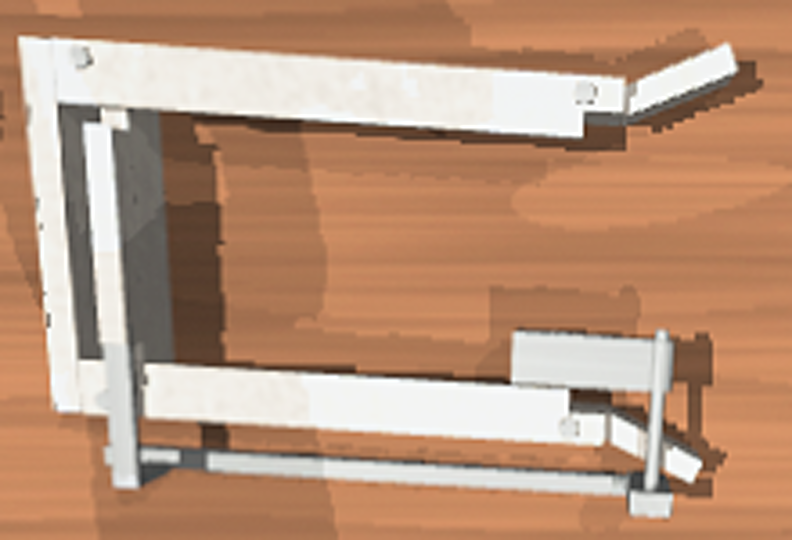

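The crop shows the lip corners at about (583,137) and (570,388), the guide ends at x≈626 and 605, and the end rail's inner edge from (57,103) to (77,360). The stop's slab is at (105,250).

```bash
cat > b2.py <<'E'
from h import *
import pickle
from scipy.optimize import least_squares
p,T=pickle.load(open('w2.pkl','rb'))
def W(q,z=41):
    q=np.array(q,float); px=(q+.5)/3.6-.5+[88,25]; return onplane(p,px[:,::-1],z,T)[:,:2]
up=W([(200,113),(330,121),(460,129),(583,137)]); lo=W([(150,363),(270,370),(390,377),(510,384),(570,388)])
cor=W([(583,137),(570,388)]); end=W([(626,78),(626,112),(606,412),(604,444)]); rail=W([(58,105),(67,230),(77,358)])
for n,a in dict(up=up,lo=lo,cor=cor,end=end,rail=rail).items(): print(n,a.round(1).tolist())
def inb(v,a):
    d=a-v[:2]; ex=np.array([np.cos(v[2]),np.sin(v[2])]); ey=np.array([-ex[1],ex[0]]); return np.c_[d@ex,d@ey]
def f(v): return np.r_[inb(v,up)[:,1]+48, inb(v,lo)[:,1]-48, inb(v,cor)[:,0]+100, inb(v,end)[:,0]+115, inb(v,rail)[:,0]-100]
r=least_squares(f,[590,180,1.57],loss='soft_l1'); print(r.x, np.degrees(r.x[2]), r.fun.round(1))
v=r.x
hp=inb(v,W([(663,335),(655,490)],45)); print('hinge pin',hp.round(1)); print('catch plate x', inb(v,W([(512,335),(512,384)],42)).round(1))
print('stop top edge', inb(v,W([(85,125),(112,125),(100,340)],55)).round(1), 'cadddy in bay', inb(v,np.array([[531.,-311]])))
ex=np.array([np.cos(v[2]),np.sin(v[2])]); print('pose at -230,-200,-115,0:',[(v[:2]+d*ex).round(1) for d in(-250,-200,-115,0)])
E
python3 b2.py
```

```text
up [[638.1, 229.9], [635.6, 180.7], [633.0, 131.1], [630.2, 83.9]]
lo [[544.9, 260.5], [542.3, 212.1], [539.6, 163.4], [536.8, 114.3], [535.2, 89.7]]
cor [[630.2, 83.9], [535.2, 89.7]]
end [[650.8, 67.6], [639.0, 67.5], [525.5, 74.9], [512.2, 75.7]]
rail [[640.5, 283.2], [595.8, 286.5], [546.8, 289.7]]
[588.51732924 186.46311994   1.51172651] 86.61554889118645 [ 1.   0.7  0.4  0.3 -0.1 -0.3 -0.5 -0.7 -0.5  0.1  0.3 -0.  -0.8 -0.1
 -0.1 -0.3  0.3  0.6]
hinge pin [[-136.    23.9]
 [-137.5   87. ]]
catch plate x [[-75.3  27.7]
 [-76.   47.2]]
stop top edge [[ 84.  -38.6]
 [ 74.1 -39.3]
 [ 84.6  38.8]] cadddy in bay [[-499.99104995   28.04904349]]
pose at -230,-200,-115,0: [array([573.8, -63.1]), array([576.7, -13.2]), array([581.7,  71.7]), array([588.5, 186.5])]
```

Bay fitted to under 1 mm: origin (588.5, 186.5), yaw 86.6°. The caddy is at (531, -311), yaw 90°. Next I go back over the caddy and grip its handle.

step_arm([
  {"delta_pos": [0.03, 0.25, 0], "rot": [0, 0, 0]},
  {"delta_pos": [0.06, 0.5, 0.1], "rot": [0, 0, 0]},
  {"delta_pos": [0.06, 0.75, 0.25], "rot": [0, 0, 0]},
  {"delta_pos": [0.06, 0.97, 0.4], "rot": [0, 0, 0]},
  {"delta_pos": [0.06, 0.97, 0.4], "rot": [0, 0, 0]},
])

```text
t: 5.15
tcp_pos: [517.9, -119.0, 244.2]
orientation: [-0.0, 1.0, -0.001, -0.003]
wrist_force: [-0.4, 0.1, -0.5]
finger_gap: 85.5
grasp_force: 0.0
```

step_arm([
  {"delta_pos": [0.03, 0.25, 0.1], "rot": [0, 0, 0]},
  {"delta_pos": [0.06, 0.5, 0.2], "rot": [0, 0, 0]},
  {"delta_pos": [0.06, 0.75, 0.3], "rot": [0, 0, 0]},
  {"delta_pos": [0.06, 0.97, 0.4], "rot": [0, 0, 0]},
  {"delta_pos": [0.06, 0.97, 0.4], "rot": [0, 0, 0]},
  {"delta_pos": [0.06, 0.97, 0.4], "rot": [0, 0, 0]},
  {"delta_pos": [0.06, 0.97, 0.4], "rot": [0, 0, 0]},
])

```text
t: 5.85
tcp_pos: [533.1, -308.1, 169.2]
orientation: [-0.0, 1.0, 0.002, 0.001]
wrist_force: [0.1, 0.5, 0.3]
finger_gap: 85.6
grasp_force: 0.0
```

```bash
cat > st.py <<'E'
from h import *
s=status.read_state(); q=s['orientation']
e=R.from_quat([q[1],q[2],q[3],q[0]]).as_matrix()
print(s['t'],s['tcp_pos'].round(2),'toolx yaw deg',np.degrees(np.arctan2(e[1,0],e[0,0])).round(2),'z',e[:,2].round(4),'F',s['wrist_force'].round(2),'M',s['wrist_torque'].round(3),'gap',round(s['finger_gap'],2),'g',s['grasp_force'])
v=np.array([588.52,186.46,1.5117]);d=s['tcp_pos'][:2]-v[:2];ex=np.array([np.cos(v[2]),np.sin(v[2])]);ey=np.array([-ex[1],ex[0]])
print('tcp in bay',(d@ex).round(2),(d@ey).round(2),'F bay x,y',(s['wrist_force'][:2]@ex).round(2),(s['wrist_force'][:2]@ey).round(2))
E
python3 st.py
```

```text
5.85 [ 533.06 -308.1   169.24] toolx yaw deg 0.23 z [ 1.4e-03  3.0e-04 -1.0e+00] F [0.12 0.54 0.32] M [-0.012 -0.012 -0.043] gap 85.57 g 0.0
tcp in bay -496.97 26.15 F bay x,y 0.55 -0.09
```

step_arm([
  {"delta_pos": [-0.01, 0.012, 0.15], "rot": [0, 0, 0]},
  {"delta_pos": [-0.01, 0.012, 0.3], "rot": [0, 0, 0]},
  {"delta_pos": [-0.01, 0.012, 0.4], "rot": [0, 0, 0]},
  {"delta_pos": [-0.01, 0.012, 0.5], "rot": [0, 0, 0]},
  {"delta_pos": [-0.01, 0.012, 0.5], "rot": [0, 0, 0]},
  {"delta_pos": [-0.01, 0.012, 0.5], "rot": [0, 0, 0]},
])

```text
t: 6.45
tcp_pos: [531.6, -310.1, 69.9]
orientation: [0.0, 1.0, 0.003, 0.001]
wrist_force: [0.0, -0.1, 0.6]
finger_gap: 85.2
grasp_force: 0.0
```

step_arm([
  {"delta_pos": [0, 0, 0], "rot": [0, 0, 0]},
  {"delta_pos": [0, 0, 0], "rot": [0, 0, 0]},
  {"delta_pos": [0, 0, 0], "rot": [0, 0, 0]},
  {"delta_pos": [0, 0, 0], "rot": [0, 0, 0]},
  {"delta_pos": [0, 0, 0], "rot": [0, 0, 0]},
  {"delta_pos": [0, 0, 0], "rot": [0, 0, 0]},
  {"delta_pos": [0, 0, 0], "rot": [0, 0, 0]},
  {"delta_pos": [0, 0, 0], "rot": [0, 0, 0]},
], grip=0)

```text
t: 7.25
tcp_pos: [530.7, -311.0, 68.6]
orientation: [-0.0, 1.0, 0.002, 0.0]
wrist_force: [-0.1, 2.4, 2.8]
finger_gap: 14.5
grasp_force: 59.4
```

```bash
python3 st.py
```

```text
7.25 [ 530.73 -311.03   68.59] toolx yaw deg 0.23 z [ 3.e-04  1.e-04 -1.e+00] F [-0.09  2.36  2.83] M [0.305 0.083 0.042] gap 14.49 g 59.414448738098145
tcp in bay -500.03 28.3 F bay x,y 2.35 0.23
```

step_arm([
  {"delta_pos": [0.0, 0, -0.005], "rot": [0, 0, 0]},
  {"delta_pos": [0.02, -0.1, -0.005], "rot": [0, 0, 0.005]},
  {"delta_pos": [0.04, -0.22, -0.005], "rot": [0, 0, 0.01]},
  {"delta_pos": [0.06, -0.34, -0.005], "rot": [0, 0, 0.015]},
  {"delta_pos": [0.08, -0.46, -0.005], "rot": [0, 0, 0.02]},
  {"delta_pos": [0.11, -0.6, -0.005], "rot": [0, 0, 0.02]},
  {"delta_pos": [0.11, -0.6, -0.005], "rot": [0, 0, 0.02]},
  {"delta_pos": [0.11, -0.6, -0.005], "rot": [0, 0, 0.02]},
])

```text
t: 8.05
tcp_pos: [552.1, -190.0, 68.6]
orientation: [-0.0, 1.0, -0.029, -0.0]
wrist_force: [0.1, 2.4, -0.4]
finger_gap: 14.4
grasp_force: 59.2
```

```bash
python3 st.py
```

```text
8.05 [ 552.12 -189.95   68.62] toolx yaw deg -3.28 z [-6.e-04  9.e-04 -1.e+00] F [ 0.07  2.36 -0.36] M [ 0.321 -0.067 -0.01 ] gap 14.38 g 59.161192774772644
tcp in bay -377.9 14.1 F bay x,y 2.36 0.07
```

step_arm([
  {"delta_pos": [0.02, -0.1, 0], "rot": [0, 0, 0]},
  {"delta_pos": [0.04, -0.22, 0], "rot": [0, 0, 0]},
  {"delta_pos": [0.06, -0.34, 0], "rot": [0, 0, 0]},
  {"delta_pos": [0.07, -0.46, 0], "rot": [0, 0, 0]},
  {"delta_pos": [0.07, -0.55, 0], "rot": [0, 0, 0]},
  {"delta_pos": [0.07, -0.59, 0], "rot": [0, 0, 0]},
  {"delta_pos": [0.07, -0.59, 0], "rot": [0, 0, 0]},
  {"delta_pos": [0.07, -0.59, 0], "rot": [0, 0, 0]},
])

```text
t: 8.85
tcp_pos: [572.8, -74.5, 68.6]
orientation: [-0.0, 1.0, -0.03, -0.0]
wrist_force: [-0.0, 2.2, -2.7]
finger_gap: 13.7
grasp_force: 59.1
```

```bash
python3 st.py; python3 - <<'E'
from h import *
import pickle
p=optics.capture('top'); pickle.dump(p,open('t2.pkl','wb'))
c=p['color'][130:230,165:365]
cv2.imwrite('pics/t2.png',cv2.resize(c[:,:,::-1],None,fx=4,fy=4,interpolation=cv2.INTER_CUBIC))
E
```

```text
8.85 [572.8  -74.49  68.64] toolx yaw deg -3.4 z [-8.e-04  5.e-04 -1.e+00] F [-0.01  2.2  -2.74] M [ 0.214 -0.077  0.025] gap 13.69 g 59.06517684459686
tcp in bay -261.42 0.28 F bay x,y 2.19 0.14
```

View pics/t2.png

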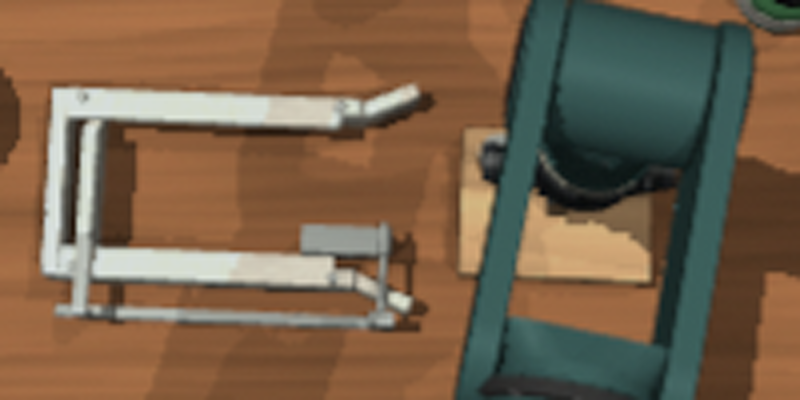

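The top crop shows the caddy square to the mouth: leading edge at col 460, rows 127–275, against the bay's guides at rows 105–265. I'll approach slowly.

step_arm([
  {"delta_pos": [0.001, -0.06, 0.002], "rot": [0, 0, 0]},
  {"delta_pos": [0.001, -0.14, 0.003], "rot": [0, 0, 0]},
  {"delta_pos": [0.001, -0.21, 0.003], "rot": [0, 0, 0]},
  {"delta_pos": [0.001, -0.28, 0.003], "rot": [0, 0, 0]},
  {"delta_pos": [0.001, -0.33, 0.003], "rot": [0, 0, 0]},
  {"delta_pos": [0.001, -0.36, 0.003], "rot": [0, 0, 0]},
  {"delta_pos": [0.001, -0.36, 0.003], "rot": [0, 0, 0]},
])

```text
t: 9.6
tcp_pos: [577.6, -0.1, 68.7]
orientation: [-0.001, 1.0, -0.029, 0.0]
wrist_force: [0.2, 2.4, -1.1]
finger_gap: 13.8
grasp_force: 59.2
```

```bash
python3 st.py
```

```text
9.6 [ 5.7756e+02 -1.2000e-01  6.8710e+01] toolx yaw deg -3.27 z [ 1.0e-04  2.1e-03 -1.0e+00] F [ 0.18  2.38 -1.12] M [0.318 0.014 0.004] gap 13.84 g 59.180309772491455
tcp in bay -186.9 -0.08 F bay x,y 2.39 -0.04
```

step_arm([
  {"delta_pos": [0, -0.015, 0], "rot": [0, 0, 0]},
  {"delta_pos": [0, -0.03, 0], "rot": [0, 0, 0]},
  {"delta_pos": [0, -0.05, 0], "rot": [0, 0, 0]},
  {"delta_pos": [0, -0.07, 0], "rot": [0, 0, 0]},
  {"delta_pos": [0, -0.09, 0], "rot": [0, 0, 0]},
  {"delta_pos": [0, -0.11, 0], "rot": [0, 0, 0]},
  {"delta_pos": [0, -0.13, 0], "rot": [0, 0, 0]},
  {"delta_pos": [0, -0.15, 0], "rot": [0, 0, 0]},
  {"delta_pos": [0, -0.15, 0], "rot": [0, 0, 0]},
])

```text
t: 10.5
tcp_pos: [579.3, 28.8, 68.6]
orientation: [-0.001, 1.0, -0.029, 0.0]
wrist_force: [1.4, -1.6, -1.2]
finger_gap: 14.2
grasp_force: 59.2
```

```bash
python3 st.py
```

```text
10.5 [579.32  28.77  68.6 ] toolx yaw deg -3.33 z [ 1.0e-04  1.1e-03 -1.0e+00] F [ 1.35 -1.6  -1.23] M [-0.201 -0.015 -0.017] gap 14.25 g 59.203943610191345
tcp in bay -157.96 -0.13 F bay x,y -1.51 -1.45
```

step_arm([
  {"delta_pos": [0.004, -0.01, 0], "rot": [0, 0, 0]},
  {"delta_pos": [0.005, -0.03, 0], "rot": [0, 0, 0]},
  {"delta_pos": [0.005, -0.05, 0], "rot": [0, 0, 0]},
  {"delta_pos": [0.005, -0.07, 0], "rot": [0, 0, 0]},
  {"delta_pos": [0.005, -0.09, 0], "rot": [0, 0, 0]},
  {"delta_pos": [0.005, -0.1, 0], "rot": [0, 0, 0]},
])

```text
t: 11.1
tcp_pos: [581.5, 48.2, 68.6]
orientation: [-0.0, 1.0, -0.029, 0.0]
wrist_force: [-0.4, -3.2, -2.2]
finger_gap: 14.1
grasp_force: 59.2
```

```bash
python3 st.py
```

```text
11.1 [581.53  48.18  68.6 ] toolx yaw deg -3.36 z [ 1.e-04  2.e-04 -1.e+00] F [-0.43 -3.21 -2.15] M [-0.547  0.079  0.007] gap 14.1 g 59.23524498939514
tcp in bay -138.45 -1.19 F bay x,y -3.23 0.24
```

step_arm([
  {"delta_pos": [0, -0.02, 0], "rot": [0, 0, 0]},
  {"delta_pos": [0, -0.05, 0], "rot": [0, 0, 0]},
  {"delta_pos": [0, -0.08, 0], "rot": [0, 0, 0]},
  {"delta_pos": [0, -0.11, 0], "rot": [0, 0, 0]},
  {"delta_pos": [0, -0.14, 0], "rot": [0, 0, 0]},
  {"delta_pos": [0, -0.17, 0], "rot": [0, 0, 0]},
  {"delta_pos": [0, -0.2, 0], "rot": [0, 0, 0]},
  {"delta_pos": [0, -0.22, 0], "rot": [0, 0, 0]},
])

```text
t: 11.9
tcp_pos: [584.0, 92.2, 68.6]
orientation: [0.0, 1.0, -0.029, -0.0]
wrist_force: [-0.1, -2.8, -0.8]
finger_gap: 14.5
grasp_force: 59.3
```

```bash
python3 st.py
```

```text
11.9 [584.04  92.18  68.6 ] toolx yaw deg -3.35 z [-0. -0. -1.] F [-0.06 -2.77 -0.84] M [-0.526 -0.05   0.08 ] gap 14.5 g 59.27793502807617
tcp in bay -94.38 -1.1 F bay x,y -2.76 -0.1
```

step_arm([
  {"delta_pos": [0, -0.03, 0], "rot": [0, 0, 0]},
  {"delta_pos": [0, -0.06, 0], "rot": [0, 0, 0]},
  {"delta_pos": [0, -0.09, 0], "rot": [0, 0, 0]},
  {"delta_pos": [0, -0.12, 0], "rot": [0, 0, 0]},
  {"delta_pos": [0, -0.15, 0], "rot": [0, 0, 0]},
  {"delta_pos": [0, -0.18, 0], "rot": [0, 0, 0]},
  {"delta_pos": [0, -0.21, 0], "rot": [0, 0, 0]},
  {"delta_pos": [0, -0.24, 0], "rot": [0, 0, 0]},
  {"delta_pos": [0, -0.27, 0], "rot": [0, 0, 0]},
  {"delta_pos": [0, -0.3, 0], "rot": [0, 0, 0]},
  {"delta_pos": [0, -0.3, 0], "rot": [0, 0, 0]},
])

```text
t: 13.0
tcp_pos: [587.6, 153.1, 68.6]
orientation: [-0.001, 1.0, -0.029, 0.0]
wrist_force: [-0.8, 0.6, -1.4]
finger_gap: 14.1
grasp_force: 59.3
```

```bash
python3 st.py
```

```text
13.0 [587.63 153.08  68.6 ] toolx yaw deg -3.32 z [ 3.0e-04  1.9e-03 -1.0e+00] F [-0.78  0.59 -1.38] M [ 0.016 -0.028  0.033] gap 14.14 g 59.28759455680847
tcp in bay -33.38 -1.08 F bay x,y 0.54 0.82
```

step_arm([
  {"delta_pos": [-0.002, -0.01, 0], "rot": [0, 0, 0]},
  {"delta_pos": [-0.002, -0.03, 0], "rot": [0, 0, 0]},
  {"delta_pos": [-0.002, -0.05, 0], "rot": [0, 0, 0]},
  {"delta_pos": [-0.002, -0.07, 0], "rot": [0, 0, 0]},
  {"delta_pos": [-0.002, -0.085, 0], "rot": [0, 0, 0]},
  {"delta_pos": [-0.002, -0.085, 0], "rot": [0, 0, 0]},
])

```text
t: 13.6
tcp_pos: [588.2, 169.2, 68.6]
orientation: [-0.0, 1.0, -0.029, 0.0]
wrist_force: [0.4, -1.5, -1.0]
finger_gap: 14.2
grasp_force: 59.3
```

```bash
python3 st.py
```

```text
13.6 [588.19 169.22  68.62] toolx yaw deg -3.35 z [ 1.e-04  8.e-04 -1.e+00] F [ 0.43 -1.51 -0.96] M [-0.304 -0.042  0.006] gap 14.2 g 59.34361159801483
tcp in bay -17.23 -0.69 F bay x,y -1.49 -0.52
```

step_arm([
  {"delta_pos": [0, -0.005, 0], "rot": [0, 0, 0]},
  {"delta_pos": [0, -0.01, 0], "rot": [0, 0, 0]},
  {"delta_pos": [0, -0.015, 0], "rot": [0, 0, 0]},
  {"delta_pos": [0, -0.015, 0], "rot": [0, 0, 0]},
])

```text
t: 14.0
tcp_pos: [588.4, 171.4, 68.6]
orientation: [0.0, 1.0, -0.03, 0.0]
wrist_force: [-0.5, -2.0, 0.2]
finger_gap: 14.1
grasp_force: 59.4
```

```bash
python3 st.py
```

```text
14.0 [588.41 171.39  68.59] toolx yaw deg -3.38 z [ 1.e-04 -1.e-04 -1.e+00] F [-0.53 -1.99  0.16] M [-0.533  0.049 -0.025] gap 14.09 g 59.39125835895538
tcp in bay -15.05 -0.78 F bay x,y -2.02 0.41
```

step_arm([
  {"delta_pos": [0, -0.005, 0], "rot": [0, 0, 0]},
  {"delta_pos": [0, -0.01, 0], "rot": [0, 0, 0]},
  {"delta_pos": [0, -0.015, 0], "rot": [0, 0, 0]},
  {"delta_pos": [0, -0.015, 0], "rot": [0, 0, 0]},
])

```text
t: 14.4
tcp_pos: [588.6, 174.6, 68.6]
orientation: [-0.0, 1.0, -0.029, 0.0]
wrist_force: [0.1, -3.6, 0.1]
finger_gap: 14.0
grasp_force: 59.4
```

```bash
python3 st.py
```

```text
14.4 [588.61 174.59  68.61] toolx yaw deg -3.37 z [ 2.e-04  1.e-04 -1.e+00] F [ 0.08 -3.59  0.15] M [-0.536  0.007 -0.019] gap 13.97 g 59.393184185028076
tcp in bay -11.85 -0.79 F bay x,y -3.58 -0.29
```

step_arm([
  {"delta_pos": [0, -0.005, 0], "rot": [0, 0, 0]},
  {"delta_pos": [0, -0.01, 0], "rot": [0, 0, 0]},
  {"delta_pos": [0, -0.015, 0], "rot": [0, 0, 0]},
  {"delta_pos": [0, -0.015, 0], "rot": [0, 0, 0]},
])

```text
t: 14.8
tcp_pos: [588.7, 177.6, 68.6]
orientation: [-0.0, 1.0, -0.029, 0.0]
wrist_force: [-0.4, -2.7, 0.6]
finger_gap: 14.2
grasp_force: 59.4
```

```bash
python3 st.py
```

```text
14.8 [588.74 177.63  68.6 ] toolx yaw deg -3.37 z [ 1.e-04  2.e-04 -1.e+00] F [-0.36 -2.67  0.57] M [-0.568  0.052  0.021] gap 14.2 g 59.409618973731995
tcp in bay -8.8 -0.74 F bay x,y -2.68 0.2
```

step_arm([
  {"delta_pos": [0, -0.005, 0], "rot": [0, 0, 0]},
  {"delta_pos": [0, -0.01, 0], "rot": [0, 0, 0]},
  {"delta_pos": [0, -0.015, 0], "rot": [0, 0, 0]},
  {"delta_pos": [0, -0.015, 0], "rot": [0, 0, 0]},
])

```text
t: 15.2
tcp_pos: [588.9, 180.6, 68.6]
orientation: [-0.0, 1.0, -0.029, 0.0]
wrist_force: [-0.8, -3.4, 1.0]
finger_gap: 13.8
grasp_force: 59.4
```

step_arm([
  {"delta_pos": [0, -0.005, 0], "rot": [0, 0, 0]},
  {"delta_pos": [0, -0.01, 0], "rot": [0, 0, 0]},
  {"delta_pos": [0, -0.01, 0], "rot": [0, 0, 0]},
])

```text
t: 15.5
tcp_pos: [589.1, 182.6, 68.6]
orientation: [-0.0, 1.0, -0.029, 0.0]
wrist_force: [-0.7, -3.1, 0.8]
finger_gap: 14.4
grasp_force: 59.4
```

step_arm([
  {"delta_pos": [0, -0.005, 0], "rot": [0, 0, 0]},
  {"delta_pos": [0, -0.01, 0], "rot": [0, 0, 0]},
  {"delta_pos": [0, -0.01, 0], "rot": [0, 0, 0]},
])

```text
t: 15.8
tcp_pos: [589.2, 184.6, 68.6]
orientation: [-0.0, 1.0, -0.029, 0.0]
wrist_force: [-0.9, -3.3, 0.2]
finger_gap: 14.0
grasp_force: 59.5
```

step_arm([
  {"delta_pos": [0, -0.005, 0], "rot": [0, 0, 0]},
  {"delta_pos": [0, -0.01, 0], "rot": [0, 0, 0]},
  {"delta_pos": [0, -0.01, 0], "rot": [0, 0, 0]},
])

```text
t: 16.1
tcp_pos: [589.3, 186.8, 68.6]
orientation: [-0.0, 1.0, -0.029, 0.0]
wrist_force: [0.5, -2.8, 0.9]
finger_gap: 14.4
grasp_force: 59.5
```

step_arm([
  {"delta_pos": [0, -0.005, 0], "rot": [0, 0, 0]},
  {"delta_pos": [0, -0.01, 0], "rot": [0, 0, 0]},
  {"delta_pos": [0, -0.01, 0], "rot": [0, 0, 0]},
])

```text
t: 16.4
tcp_pos: [589.4, 188.7, 68.6]
orientation: [-0.0, 1.0, -0.029, 0.0]
wrist_force: [-0.1, -2.5, 0.5]
finger_gap: 14.1
grasp_force: 59.5
```

step_arm([
  {"delta_pos": [0, -0.005, 0], "rot": [0, 0, 0]},
  {"delta_pos": [0, -0.01, 0], "rot": [0, 0, 0]},
  {"delta_pos": [0, -0.01, 0], "rot": [0, 0, 0]},
])

```text
t: 16.7
tcp_pos: [589.5, 190.6, 68.6]
orientation: [-0.0, 1.0, -0.029, 0.0]
wrist_force: [-0.5, -2.5, 0.0]
finger_gap: 14.2
grasp_force: 59.5
```

step_arm([
  {"delta_pos": [0, -0.005, 0], "rot": [0, 0, 0]},
  {"delta_pos": [0, -0.01, 0], "rot": [0, 0, 0]},
  {"delta_pos": [0, -0.01, 0], "rot": [0, 0, 0]},
])

```text
t: 17.0
tcp_pos: [589.6, 192.6, 68.6]
orientation: [-0.0, 1.0, -0.029, 0.0]
wrist_force: [-1.0, -2.4, 1.6]
finger_gap: 13.9
grasp_force: 59.5
```

step_arm([
  {"delta_pos": [0, -0.005, 0], "rot": [0, 0, 0]},
  {"delta_pos": [0, -0.01, 0], "rot": [0, 0, 0]},
  {"delta_pos": [0, -0.01, 0], "rot": [0, 0, 0]},
])

```text
t: 17.3
tcp_pos: [589.9, 193.6, 68.7]
orientation: [0.001, 1.0, -0.029, 0.0]
wrist_force: [-0.1, -4.8, 1.0]
finger_gap: 13.8
grasp_force: 59.6
```

```bash
python3 st.py
```

```text
17.3 [589.91 193.56  68.69] toolx yaw deg -3.37 z [ 3.0e-04 -1.8e-03 -1.0e+00] F [-0.13 -4.77  1.03] M [-0.961 -0.018  0.097] gap 13.76 g 59.557939767837524
tcp in bay 7.17 -0.97 F bay x,y -4.77 -0.15
```

step_arm([
  {"delta_pos": [0, -0.004, 0], "rot": [0, 0, 0]},
  {"delta_pos": [0, -0.007, 0], "rot": [0, 0, 0]},
  {"delta_pos": [0, -0.007, 0], "rot": [0, 0, 0]},
])

```text
t: 17.6
tcp_pos: [589.9, 193.7, 68.8]
orientation: [0.002, 1.0, -0.03, 0.0]
wrist_force: [-1.2, -8.2, 1.7]
finger_gap: 14.2
grasp_force: 59.7
```

```bash
python3 st.py
```

```text
17.6 [589.93 193.68  68.78] toolx yaw deg -3.4 z [-0.     -0.0041 -1.    ] F [-1.23 -8.15  1.66] M [-1.365  0.101  0.123] gap 14.22 g 59.68752443790436
tcp in bay 7.29 -0.98 F bay x,y -8.21 0.75
```

step_arm([
  {"delta_pos": [0, -0.002, 0], "rot": [0, 0, 0]},
  {"delta_pos": [0, -0.003, 0], "rot": [0, 0, 0]},
  {"delta_pos": [0, -0.003, 0], "rot": [0, 0, 0]},
  {"delta_pos": [0, -0.003, 0], "rot": [0, 0, 0]},
])

```text
t: 18.0
tcp_pos: [589.9, 193.7, 68.8]
orientation: [0.002, 1.0, -0.03, -0.0]
wrist_force: [-0.7, -9.3, 2.0]
finger_gap: 14.1
grasp_force: 59.7
```

```bash
python3 st.py; python3 - <<'E'
from h import *
s=status.read_state()
a=optics.capture('scene'); b=optics.capture('wrist')
c=a['color'][140:230,225:325]; c=cv2.resize(c[:,:,::-1],(600,540),interpolation=cv2.INTER_CUBIC)
cv2.imwrite('pics/s3.png',c); cv2.imwrite('pics/w3.png',cv2.resize(b['color'][:,:,::-1],(800,600)))
E
```

```text
18.0 [589.93 193.75  68.82] toolx yaw deg -3.41 z [-2.0e-04 -4.9e-03 -1.0e+00] F [-0.69 -9.29  2.  ] M [-1.551  0.125  0.131] gap 14.15 g 59.73961293697357
tcp in bay 7.36 -0.98 F bay x,y -9.32 0.14
```

View pics/s3.png

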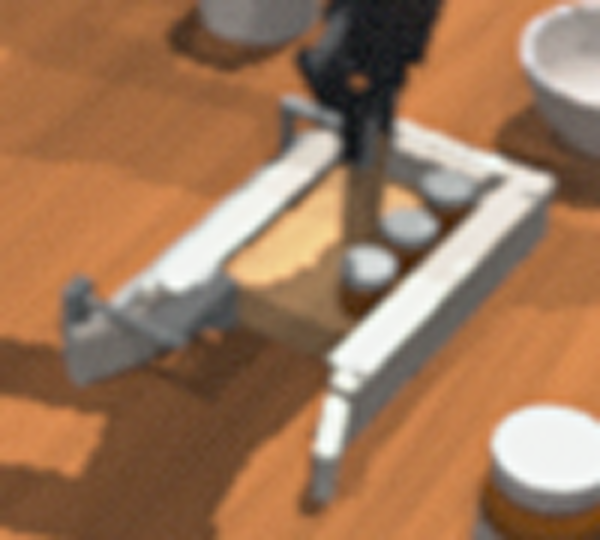

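The crop shows the caddy inside the bay and the steel tooth at (220,300), hanging down behind its rear edge. Now the tug.

step_arm([
  {"delta_pos": [0, 0.01, 0], "rot": [0, 0, 0]},
  {"delta_pos": [0, 0.02, 0], "rot": [0, 0, 0]},
  {"delta_pos": [0, 0.03, 0], "rot": [0, 0, 0]},
  {"delta_pos": [0, 0.04, 0], "rot": [0, 0, 0]},
  {"delta_pos": [0, 0.05, 0], "rot": [0, 0, 0]},
  {"delta_pos": [0, 0.05, 0], "rot": [0, 0, 0]},
])

```text
t: 18.7
tcp_pos: [589.0, 186.9, 68.6]
orientation: [-0.0, 1.0, -0.029, -0.0]
wrist_force: [-0.4, 1.9, -0.2]
finger_gap: 14.5
grasp_force: 59.5
```

```bash
python3 st.py
```

```text
18.7 [589.04 186.92  68.62] toolx yaw deg -3.36 z [-2.e-04  9.e-04 -1.e+00] F [-0.39  1.91 -0.21] M [ 0.42  -0.074  0.014] gap 14.51 g 59.49974834918976
tcp in bay 0.49 -0.49 F bay x,y 1.88 0.5
```

step_arm([
  {"delta_pos": [0, 0.004, 0], "rot": [0, 0, 0]},
  {"delta_pos": [0, 0.008, 0], "rot": [0, 0, 0]},
  {"delta_pos": [0, 0.008, 0], "rot": [0, 0, 0]},
])

```text
t: 19.0
tcp_pos: [589.1, 184.8, 68.6]
orientation: [-0.0, 1.0, -0.029, -0.0]
wrist_force: [-0.7, 2.0, 0.8]
finger_gap: 14.2
grasp_force: 59.5
```

step_arm([
  {"delta_pos": [0, 0.004, 0], "rot": [0, 0, 0]},
  {"delta_pos": [0, 0.006, 0], "rot": [0, 0, 0]},
  {"delta_pos": [0, 0.006, 0], "rot": [0, 0, 0]},
])

```text
t: 19.3
tcp_pos: [589.1, 183.5, 68.6]
orientation: [0.0, 1.0, -0.03, 0.0]
wrist_force: [0.0, 2.3, 0.4]
finger_gap: 14.2
grasp_force: 59.5
```

step_arm([
  {"delta_pos": [0, 0.004, 0], "rot": [0, 0, 0]},
  {"delta_pos": [0, 0.006, 0], "rot": [0, 0, 0]},
  {"delta_pos": [0, 0.006, 0], "rot": [0, 0, 0]},
])

```text
t: 19.6
tcp_pos: [589.1, 182.2, 68.6]
orientation: [0.0, 1.0, -0.03, 0.0]
wrist_force: [-1.0, 3.4, 0.1]
finger_gap: 14.2
grasp_force: 59.5
```

step_arm([
  {"delta_pos": [0, 0.003, 0], "rot": [0, 0, 0]},
  {"delta_pos": [0, 0.005, 0], "rot": [0, 0, 0]},
  {"delta_pos": [0, 0.005, 0], "rot": [0, 0, 0]},
])

```text
t: 19.9
tcp_pos: [589.0, 181.3, 68.6]
orientation: [0.0, 1.0, -0.029, 0.0]
wrist_force: [0.4, 3.4, -0.2]
finger_gap: 14.1
grasp_force: 59.5
```

step_arm([
  {"delta_pos": [0, 0.003, 0], "rot": [0, 0, 0]},
  {"delta_pos": [0, 0.005, 0], "rot": [0, 0, 0]},
  {"delta_pos": [0, 0.005, 0], "rot": [0, 0, 0]},
])

```text
t: 20.2
tcp_pos: [589.0, 180.7, 68.7]
orientation: [-0.0, 1.0, -0.029, 0.0]
wrist_force: [-0.5, 3.8, -0.4]
finger_gap: 14.1
grasp_force: 59.5
```

```bash
python3 st.py
```

```text
20.2 [588.96 180.69  68.66] toolx yaw deg -3.37 z [ 3.e-04  5.e-04 -1.e+00] F [-0.48  3.79 -0.35] M [ 0.704 -0.082  0.011] gap 14.13 g 59.499056339263916
tcp in bay -5.74 -0.78 F bay x,y 3.76 0.7
```

step_arm([
  {"delta_pos": [0, 0.003, 0], "rot": [0, 0, 0]},
  {"delta_pos": [0, 0.005, 0], "rot": [0, 0, 0]},
  {"delta_pos": [0, 0.005, 0], "rot": [0, 0, 0]},
])

```text
t: 20.5
tcp_pos: [589.1, 180.4, 68.9]
orientation: [-0.001, 1.0, -0.029, 0.0]
wrist_force: [1.4, 6.1, 0.8]
finger_gap: 14.2
grasp_force: 59.5
```

```bash
python3 st.py
```

```text
20.5 [589.1  180.37  68.89] toolx yaw deg -3.37 z [ 9.0e-04  1.9e-03 -1.0e+00] F [1.35 6.14 0.77] M [ 0.936 -0.087 -0.037] gap 14.15 g 59.505491852760315
tcp in bay -6.05 -0.94 F bay x,y 6.21 -0.99
```

step_arm([
  {"delta_pos": [0, 0.003, 0], "rot": [0, 0, 0]},
  {"delta_pos": [0, 0.006, 0], "rot": [0, 0, 0]},
  {"delta_pos": [0, 0.006, 0], "rot": [0, 0, 0]},
  {"delta_pos": [0, 0.006, 0], "rot": [0, 0, 0]},
])

```text
t: 20.9
tcp_pos: [589.2, 180.0, 69.2]
orientation: [-0.002, 1.0, -0.029, 0.001]
wrist_force: [1.4, 6.9, 1.2]
finger_gap: 14.4
grasp_force: 59.6
```

```bash
python3 st.py
```

```text
20.9 [589.23 179.98  69.16] toolx yaw deg -3.37 z [ 0.0016  0.0034 -1.    ] F [1.39 6.88 1.22] M [ 1.315 -0.108 -0.124] gap 14.36 g 59.57807779312134
tcp in bay -6.42 -1.09 F bay x,y 6.95 -0.98
```

step_arm([
  {"delta_pos": [0, 0.003, 0], "rot": [0, 0, 0]},
  {"delta_pos": [0, 0.005, 0], "rot": [0, 0, 0]},
  {"delta_pos": [0, 0.005, 0], "rot": [0, 0, 0]},
  {"delta_pos": [0, 0.005, 0], "rot": [0, 0, 0]},
])

```text
t: 21.3
tcp_pos: [589.3, 179.7, 69.3]
orientation: [-0.002, 1.0, -0.029, 0.001]
wrist_force: [1.2, 7.4, 1.5]
finger_gap: 14.0
grasp_force: 59.6
```

```bash
python3 st.py
```

```text
21.3 [589.3  179.67  69.35] toolx yaw deg -3.36 z [ 0.0021  0.0048 -1.    ] F [1.23 7.43 1.49] M [ 1.571 -0.099 -0.14 ] gap 14.04 g 59.60267722606659
tcp in bay -6.73 -1.18 F bay x,y 7.49 -0.79
```

step_arm([
  {"delta_pos": [0, 0.003, 0], "rot": [0, 0, 0]},
  {"delta_pos": [0, 0.005, 0], "rot": [0, 0, 0]},
  {"delta_pos": [0, 0.005, 0], "rot": [0, 0, 0]},
  {"delta_pos": [0, 0.005, 0], "rot": [0, 0, 0]},
])

```text
t: 21.7
tcp_pos: [589.4, 179.4, 69.6]
orientation: [-0.003, 1.0, -0.029, 0.001]
wrist_force: [1.2, 9.7, 2.3]
finger_gap: 14.7
grasp_force: 59.6
```

```bash
python3 st.py; python3 - <<'E'
from h import *
a=optics.capture('scene')
c=a['color'][150:220,225:310]; c=cv2.resize(c[:,:,::-1],(680,560),interpolation=cv2.INTER_CUBIC)
cv2.imwrite('pics/s4.png',c)
E
```

```text
21.7 [589.38 179.37  69.6 ] toolx yaw deg -3.36 z [ 0.0026  0.0061 -1.    ] F [1.2  9.71 2.26] M [ 1.882 -0.176 -0.242] gap 14.66 g 59.64244544506073
tcp in bay -7.03 -1.28 F bay x,y 9.76 -0.62
```

View pics/s4.png

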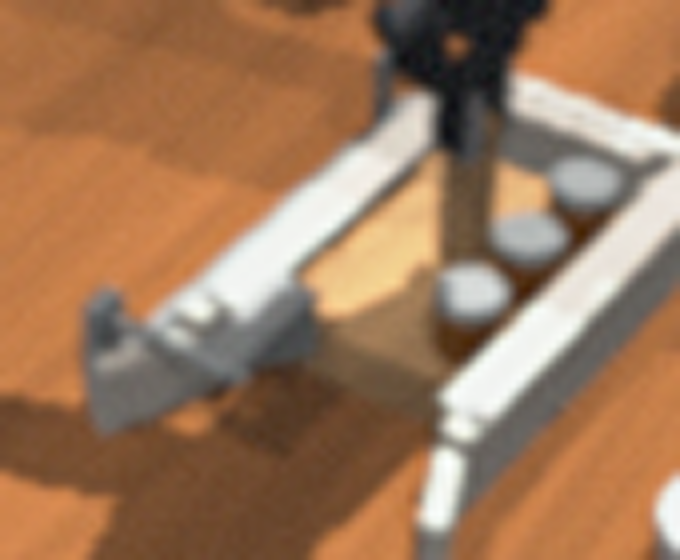

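The crop shows the rear edge bearing on the lowered tooth at (305,330), and the catch holds at 9.8 N. I'll unload, then release.

step_arm([
  {"delta_pos": [0, -0.01, 0], "rot": [0, 0, 0]},
  {"delta_pos": [0, -0.02, 0], "rot": [0, 0, 0]},
  {"delta_pos": [0, -0.03, 0], "rot": [0, 0, 0]},
  {"delta_pos": [0, -0.04, 0], "rot": [0, 0, 0]},
  {"delta_pos": [0, -0.04, 0], "rot": [0, 0, 0]},
  {"delta_pos": [0, -0.04, 0], "rot": [0, 0, 0]},
])

```text
t: 22.35
tcp_pos: [589.2, 182.7, 68.6]
orientation: [0.001, 1.0, -0.03, -0.0]
wrist_force: [-0.1, -3.9, 2.1]
finger_gap: 14.2
grasp_force: 59.8
```

```bash
python3 st.py
```

```text
22.35 [589.16 182.7   68.58] toolx yaw deg -3.43 z [-3.0e-04 -2.3e-03 -1.0e+00] F [-0.09 -3.92  2.12] M [-0.75  -0.04  -0.006] gap 14.25 g 59.77353572845459
tcp in bay -3.72 -0.86 F bay x,y -3.92 -0.14
```

step_arm([
  {"delta_pos": [0, 0.005, -0.001], "rot": [0, 0, 0]},
  {"delta_pos": [0, 0.006, -0.002], "rot": [0, 0, 0]},
  {"delta_pos": [0, 0.006, -0.002], "rot": [0, 0, 0]},
])

```text
t: 22.65
tcp_pos: [589.1, 182.9, 68.6]
orientation: [0.0, 1.0, -0.03, -0.0]
wrist_force: [1.3, -1.8, -0.1]
finger_gap: 14.2
grasp_force: 59.5
```

step_arm([
  {"delta_pos": [0, 0, 0], "rot": [0, 0, 0]},
  {"delta_pos": [0, 0, 0], "rot": [0, 0, 0]},
  {"delta_pos": [0, 0, 0], "rot": [0, 0, 0]},
  {"delta_pos": [0, 0, 0], "rot": [0, 0, 0]},
  {"delta_pos": [0, 0, 0], "rot": [0, 0, 0]},
  {"delta_pos": [0, 0, 0], "rot": [0, 0, 0]},
  {"delta_pos": [0, 0, 0], "rot": [0, 0, 0]},
  {"delta_pos": [0, 0, 0], "rot": [0, 0, 0]},
], grip=1)

```text
t: 23.45
tcp_pos: [589.0, 183.0, 69.0]
orientation: [0.0, 1.0, -0.029, 0.0]
wrist_force: [0.0, 0.3, -0.4]
finger_gap: 85.3
grasp_force: 0.0
```

step_arm([
  {"delta_pos": [0, 0, -0.1], "rot": [0, 0, 0]},
  {"delta_pos": [0, 0, -0.25], "rot": [0, 0, 0]},
  {"delta_pos": [0, 0, -0.45], "rot": [0, 0, 0]},
  {"delta_pos": [0, 0, -0.7], "rot": [0, 0, 0]},
  {"delta_pos": [-0.1, 0, -0.95], "rot": [0, 0, 0]},
  {"delta_pos": [-0.25, 0, -1.0], "rot": [0, 0, 0]},
  {"delta_pos": [-0.25, 0, -1.0], "rot": [0, 0, 0]},
  {"delta_pos": [-0.25, 0, -1.0], "rot": [0, 0, 0]},
])

```text
t: 24.25
tcp_pos: [539.1, 186.0, 269.6]
orientation: [-0.0, 1.0, -0.029, 0.001]
wrist_force: [0.2, 0.3, -1.6]
finger_gap: 85.2
grasp_force: 0.0
```

```bash
python3 st.py; python3 - <<'E'
from h import *
s=status.read_state(); p=optics.capture('wrist'); T=wristT(p,s)
v=np.array([588.52,186.46,1.5117]);ex=np.array([np.cos(v[2]),np.sin(v[2])]);ey=np.array([-ex[1],ex[0]])
for m in optics.mark_of(p,'caddy_base')[:2]:
    w=onplane(p,m['pixel'],14,T)[0][:2]-v[:2]; print(m['p'],(w@ex).round(1),(w@ey).round(1),m['pixel'])
px=np.array(project(p,[[588.5,186.5,20]],T)[0]); r,c=px.astype(int); print(px)
r0=max(0,r-80); c0=max(0,c-120)
cv2.imwrite('pics/w5.png',cv2.resize(p['color'][r0:r0+170,c0:c0+240,::-1],None,fx=3.3,fy=3.3,interpolation=cv2.INTER_CUBIC))
E
```

```text
24.25 [539.14 186.04 269.65] toolx yaw deg -3.36 z [ 2.e-03  2.e-04 -1.e+00] F [ 0.17  0.34 -1.56] M [-0.042 -0.052  0.014] gap 85.19 g 0.0
tcp in bay -3.34 49.27 F bay x,y 0.35 -0.15
0.94 -4.7 -1.6 [118.0, 255.5]
[119.51357734 252.00587208]
```

View pics/w5.png

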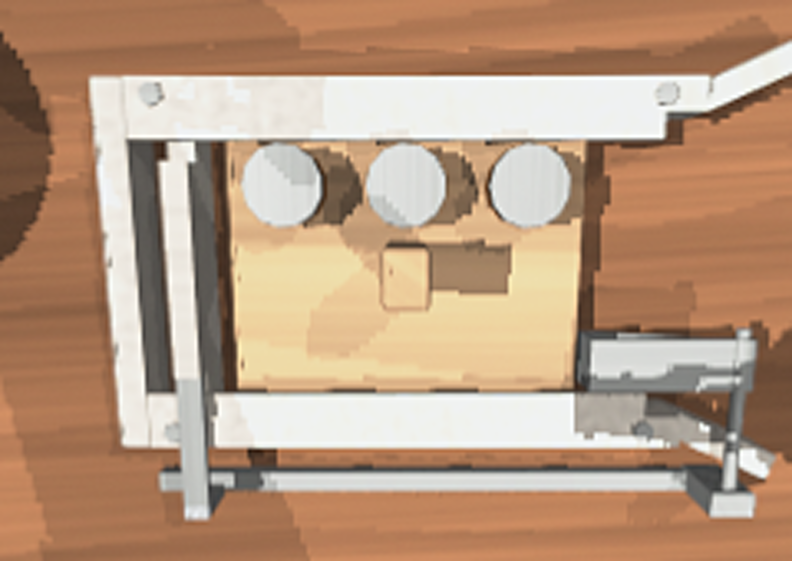

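The picture shows the caddy level in the bay at x ≈ -4, y ≈ -1.6 mm. The catch plate at (660,360) hangs behind its rear edge at col 580, and the stop is ahead at col 210. The gripper is clear, so I'm handing in.

```bash
python3 -c "
from bench import hand_in
print(hand_in())"
```

```text
the job is handed in; nothing more can be done
None
```

I docked the caddy, pushed it against the end stop (9.3 N at the wrist), tugged it back against the dropped catch (9.8 N at the wrist, catch held), released it and handed the job in; no verdict came back.

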